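# Knock the press-in stud into a heat sink on the struck press

## Task

Put the long heat sink on the struck press, the hole in its tongue dropped over the dowel pin and lying flat on the anvil with its stud under the ram, and let go of it. Then, holding the mallet by its handle (the handle is pushed in under the instrument shelf, so the mallet will have to be drawn out by its head and regrasped), knock the stud fully home with a brisk blow or two on the sprung ram. Leave the heat sink on the dowel and put the mallet down on the bench, without disturbing the other things lying about.

Things in the scene. Friction and masses are not known exactly. Their poses are not given: they have to be found in the camera images.
- heatsink: Long bare-aluminium heat sink, loose, lying flat, about 0.22 kg: base plate 134 x 44 x 6 mm, 7 upright fins over one half, the other half a flat tongue with a 10 mm through hole and the stud. Origin on the underside, mid-length and mid-width; x along the plate from fins to tongue, z up. Not the small finned block without a tongue.
- heatsink_fins (a point): Centre of the long heat sink's fin block, half-way up (18 mm above the underside), 35 mm behind the plate's middle. The block is 60 mm long (x), 44 mm wide (y) and reaches 36 mm above the underside; grip it across its 44 mm width. Axes as heatsink.
- heatsink_hole (a point): Centre of the 10 mm locating hole in the tongue, at the level of the plate's underside; 65 mm ahead (x) of the fin block's centre. Axes as heatsink.
- stud_top (a point): Top of the stud's round steel head (12 mm across, 3 mm thick), on the heat sink's centre line 24 mm ahead (x) of the hole, 13 mm before the tongue's end. Before driving it is 10 mm above the plate's upper face (16 mm above its underside). Its 6 mm shank ends 1 mm inside the plate's underside, so it can go down only over the relief hole of the anvil.
- stud (a joint): How far the stud has been driven (m): 0 as found, 0.007 fully home (head down on the plate). Tight fit, needs about 5 N, stays where driven.
- press: Struck press, grey steel C-frame bolted to the bench. Origin on the bench under the ram's axis; x from its open front to its column, z up. Base 100 mm wide, x -133 to 77 mm, 15 mm thick; on it the anvil, a steel bar 50 mm wide, x -115 to 20, top 30 mm above the bench. Column x 35 to 71. Arm and round bush (33 mm) over the anvil: underside 72, top 102 mm up, so the tongue goes in from the front.
- dowel (a point): Foot of the fixed dowel pin, on the anvil's top face, 30 mm above the bench, 24 mm before (-x) the ram's axis. The pin is 7 mm in diameter, 7 mm tall, with a tapered tip. Axes as press.
- anvil_hole (a point): Centre of the relief hole (16 x 18 mm) in the anvil's top face, on the ram's axis, 24 mm behind (+x) the dowel. With the tongue's hole on the dowel and the heat sink's x along the press's x, the stud lies over it.
- ram_top (a point): Centre of the flat top of the ram's striking cap (30 mm across, 12 mm thick, on a 16 mm rod with a coil spring), straight above anvil_hole, 142 mm above the bench when up. The ram's foot is then 65 mm above the bench: 35 mm above the anvil, 19 mm above an undriven stud in a seated heat sink.
- ram (a joint): How far the ram is pushed down (m): 0 up, at most 0.030. With a seated heat sink its foot meets the stud at 0.019 and the stud is home at 0.026. The spring lifts it again: about 2 N at the top, 4 N at 0.026.
- mallet: Loose mallet, about 0.37 kg, standing upright on one face: round head 64 mm high, 38 mm across, white nylon faces and a steel middle, wooden handle sticking out level. Origin under the centre of the head at its lower face; x along the handle away from the head, z along the head's axis. Out in the open it stands by itself on its face.
- mallet_head (a point): Centre of the mallet's head, half-way up, 32 mm above the bench as it stands. Axes as mallet. The head stands just outside the front edge of the instrument shelf, its centre about 30 mm from the edge, with the handle pushed in under the shelf.
- mallet_grip (a point): Place to hold the handle: 62 mm along x from the head's centre, at the middle of the handle's height. Axes as mallet.
- mallet_handle: The mallet's flat-sided wooden handle, 18 mm wide, 26 mm high, its middle level with the middle of the head, reaching from 16 to 166 mm from the head's axis; fixed to the head. Same origin and axes as mallet.
- shelf: Low plywood instrument shelf, fixed, 360 mm (x) by 240 mm (y); origin on the bench under its centre; its open front edge is at y = -120 mm, side panels at x = -168 and 168. Board underside 60 mm, top 74 mm above the bench; two instruments on it stand about 90 mm back from the front edge.
- solder_reel: Bystander: reel of solder, 60 mm across, 42 mm high; origin under its centre.
- flux_bottle: Bystander: small clear bottle, 36 mm across, 85 mm high; origin under its centre.
- tape_roll: Bystander: roll of amber tape lying flat, 80 mm across, 24 mm high; origin under its centre.
- screwdriver: Bystander: screwdriver with a blue handle, 160 mm long, lying flat; origin under its middle, handle to -x.
- capacitor: Bystander: black can capacitor standing up, 25 mm across, 40 mm high; origin under its centre.
- small_heatsink: Bystander: small finned heat sink 36 x 32 x 27 mm without a tongue; origin under its centre.
- screw_tray: Bystander: open grey screw tray 75 x 105 x 28 mm; origin under its centre.
Things that resemble listed ones, but are neither listed nor needed, are in the scene too. What is shaped like the heatsink but black or pink is not meant.

How it is judged:
By the outcome, as a careful person would: the job done as asked, in the order asked, and still so for the second after the job is handed in, with the robot touching nothing.
It also fails if it takes over 72 s, if anything falls off the work surface, if the arm or the gripper's body presses on something with over 40 N, if the wrist force passes 120 N, or if a joint passes its speed limit or range.

## Robot

A 6-joint arm with a two-finger parallel gripper is mounted at the origin on the work surface. World frame = base frame: x ahead of the robot, y to its left, z up, the work surface at z = 0. Lengths are in mm, angles in rad, forces in N, time in s.
With the tool pointing down it reaches from about 275 to 825 mm from the base axis. Payload 4.9 kg.
Tool frame: the origin (TCP) lies at the very end of the fingers, on their centre line; the grasp point (between the pads) lies 19 mm behind it; z points along the fingers, y is the line along which they close (so a half turn about z gives the same grasp; the last joint's range is limited). The gripper opens to 85 mm and grips with 20 to 120 N. Pads are 22 mm wide; open, the fingers measure 114 mm over their backs; the gripper's body (76 mm by 85 mm) begins 54 mm behind the grasp point. The pads swing forward as they close: fully open they stand 13 mm farther back than shut.
Start: joints at [-1.318, 0.326, -0.193, 1.052, 0, 1.437], TCP at [207.488, -509.379, 231.281] pointing down, gripper open.
Joint ranges: [-2.65, 2.65], [-0.97, 1.79], [-1.3, 1.35], [-1.93, 2.1], [-1.47, 1.37], [-3.14, 3.14]. Speed limits (rad/s): [2.57, 2.57, 3.14, 3.14, 3.14, 3.14].

## Interface

Orientations are given as [roll, pitch, yaw] about the fixed x, y, z axes, in that order (R = Rz(yaw) Ry(pitch) Rx(roll)).
In Python, from bench import bot, solve_ik, imaging gives the robot as it stands. Calls block until the motion is done:
- bot.move_ptp(position, orientation): joint-space move of the TCP to a pose.
- bot.movel(position, rot=None, max_speed=150, threshold=None): straight line of the TCP; rot=None keeps the orientation; max_speed is the mean speed in mm/s. With threshold (N) it stops when the force on the tool has changed by that much, and returns True; else False.
- bot.move_j(angles): joint-space move.
- bot.grip(opening, effort=None): opening from 0.0 (shut) to 1.0 (fully open); effort is the grip in N (None keeps the last); returns when the fingers have stopped.
- bot.dwell(seconds).
- solve_ik(position, orientation): joint angles nearest the present ones, or None.
- bot.get_state(): the state.
- imaging.capture(name): name is "scene" or "top"; returns the picture (384x512x3 uint8, blue, green, red); there is no depth.
- imaging.camera_model(name): a dict with "K" (3x3 intrinsics, pixels), "position" and "rotation" of the camera in the world. Camera axes: x right, y up, looking along -z (the intrinsics and any distortion apply to the point x, -y, -z); pixel columns grow to the right and rows downward; lengths in mm; the calibration is good to about 2 mm. A picture is of the moment at which its call begins. camera_model takes no time and is no camera call.
A pose or a line that the arm cannot do raises bot.IKError and nothing moves.
- bot.sign_off(): hands the job in; it is judged then, once.
The state is a dict: "t": time; "qpos": joint angles; "joint_velocities": joint speeds; "effort": joint torques, N m; "tcp_pos": TCP position; "orientation": TCP orientation; "contact_force": force on the tool from outside, world axes, zero at the start; "wrist_torque": the same for the moment, N m; "opening": opening from 0.0 (shut) to 1.0 (fully open); "gripper_force": force on a finger pad.
Only numpy, scipy, OpenCV 4.12 (cv2) and the standard library are available. Lean on these libraries where they do the work, as an engineer would, in place of code of your own. Each camera call takes 0.05 s, during which the arm holds its last target. There are 200 camera calls.

## Working session

There is one attempt and no reset: what is moved stays moved. The work goes in short steps, each a Python script; the robot and the scene stay as the last script left them, time stands still between calls to the robot, and variables do not carry over. Pictures are saved under pics/ and viewed, at most 10 in all, crops included, and the job is handed in when it is done.

```bash
ls; mkdir -p pics
python3 - <<'E'
from bench import bot, solve_ik, imaging
import cv2
for n in ["scene","top"]:
    im=imaging.capture(n); cv2.imwrite(f"pics/{n}0.png",im)
    m=imaging.camera_model(n); print(n,m)
    cv2.imwrite(f"pics/{n}0b.png",cv2.resize(im,(800,600),interpolation=cv2.INTER_CUBIC))
print(bot.get_state())
E
```

```text
pics
scene {'K': array([[464.20677754,   0.        , 249.54202256],
       [  0.        , 464.20677754, 197.23762176],
       [  0.        ,   0.        ,   1.        ]]), 'position': array([1442.19779812,  238.63070412,  900.81108614]), 'rotation': array([0.90467167, 0.0178289 , 1.7657694 ])}
top {'K': array([[415.36352668,   0.        , 254.45646378],
       [  0.        , 415.36352668, 194.06091   ],
       [  0.        ,   0.        ,   1.        ]]), 'position': array([ 310.65868162,   19.07945674, 1496.02377119]), 'rotation': array([ 0.12433393,  0.01021838, -1.56757409])}
{'t': 0.1, 'qpos': array([-1.31820074e+00,  3.26869075e-01, -1.93486260e-01,  1.05200513e+00,
        5.21322543e-07,  1.43659198e+00]), 'joint_velocities': array([ 0.00068132, -0.00225042,  0.00192178, -0.00089278, -0.00185823,
       -0.00198664]), 'effort': array([ 1.50213942e-03, -4.44236970e+01,  2.63038820e+01,  7.86897435e-03,
       -7.84774306e-05, -3.57036384e-06]), 'tcp_pos': array([ 207.35102417, -508.85084642,  230.57961434]), 'orientation': array([-3.14004265e+00, -2.09800486e-04,  3.86799775e-01]), 'contact_force': array([-0.60154203, -0.75110519,  0.02833125]), 'wrist_torque': array([ 0.01677569, -0.00450019,  0.03918866]), 'gripper_force': 0.0, 'opening': 0.9988737809166429}
```

View pics/scene0b.png

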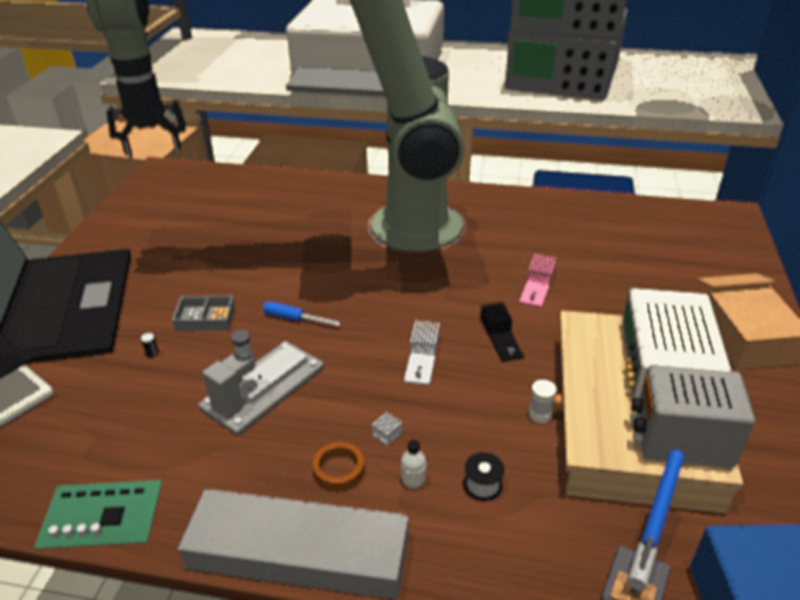

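View pics/top0b.png

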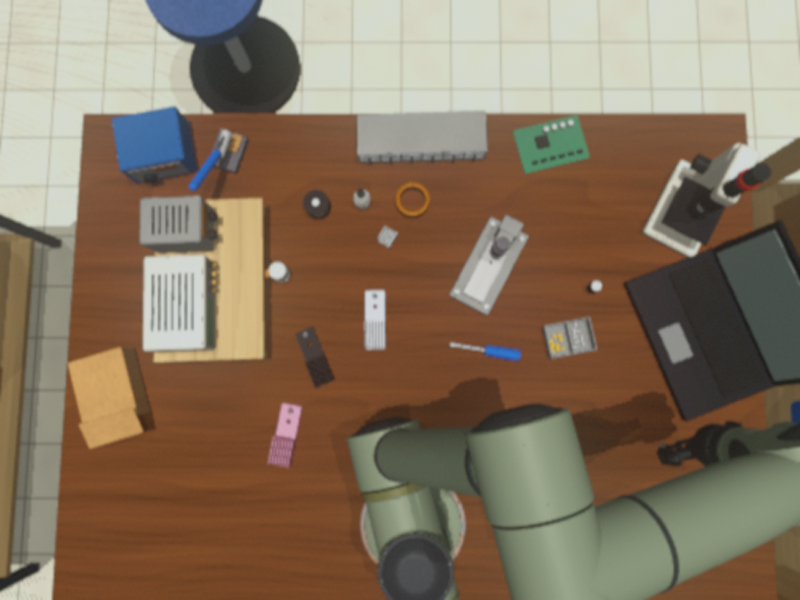

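The scene view shows the aluminium heat sink at about (423,350), the press at (262,385) and the mallet head at (543,400). In the top view they are at (375,320), (490,265) and (278,271). I'll take enlarged crops next.

```bash
cat > h.py <<'E'
from bench import bot, solve_ik, imaging
import numpy as np, cv2
from scipy.spatial.transform import Rotation as Ro
def cam(n):
    m=imaging.camera_model(n); return m['K'],np.array(m['position']),Ro.from_euler('xyz',m['rotation']).as_matrix()
def px2w(n,u,v,z):
    K,p,R=cam(n); d=R@np.array([(u-K[0,2])/K[0,0],-(v-K[1,2])/K[1,1],-1]); return p+d*(z-p[2])/d[2]
def w2px(n,P):
    K,p,R=cam(n); c=R.T@(np.array(P,float)-p); return np.array([K[0,2]+K[0,0]*c[0]/-c[2],K[1,2]+K[1,1]*c[1]/c[2]])
def crop(im,name,x,y,w,h,s): cv2.imwrite('pics/'+name+'.png',cv2.resize(im[y:y+h,x:x+w],None,fx=s,fy=s,interpolation=cv2.INTER_CUBIC))
E
python3 - <<'E'
from h import *
print(w2px('scene',[0,0,0])*1.5625,w2px('top',[0,0,0])*1.5625)
t=cv2.imread('pics/top0.png'); s=cv2.imread('pics/scene0.png')
a=cv2.resize(t[130:235,165:345],None,fx=4.4,fy=4.4,interpolation=cv2.INTER_CUBIC); cv2.imwrite('pics/c1.png',a)
a=cv2.resize(s[200:280,120:370],None,fx=3.2,fy=3.2,interpolation=cv2.INTER_CUBIC); cv2.imwrite('pics/c2.png',a)
E
```

```text
[416.01307216 225.05395077] [412.56626132 524.90714984]
```

View pics/c1.png

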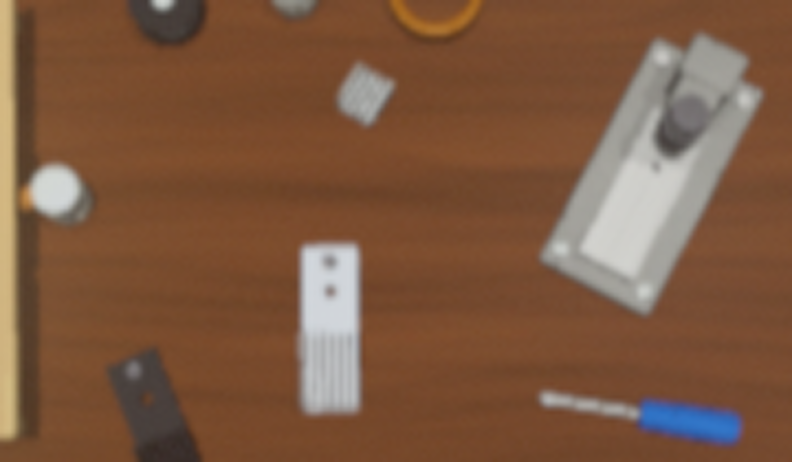

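View pics/c2.png

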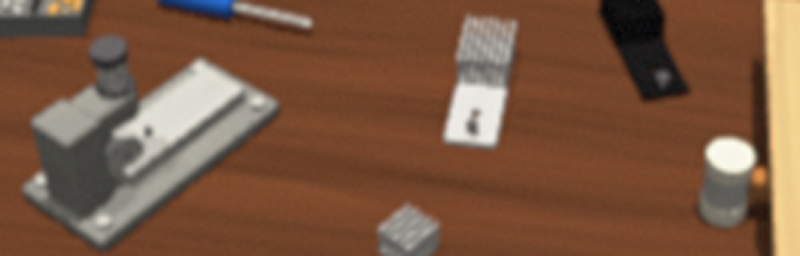

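In the top crop, the press base corners are (657,37), (762,92), (648,313) and (542,258). The cap is at (690,110) and the dowel at (655,167). The heat sink tongue corners are (302,244) and (359,244), the hole is at (330,291) and the stud at (330,262). The mallet's upper face is centred at (55,191). In the scene crop, the cap is at (108,44), the dowel at (148,131), the hole at about (475,116), and the mallet's upper face at (730,156).

```bash
cat > fit.py <<'E'
from h import *
from scipy.optimize import least_squares
T=lambda x,y:(165+(x+.5)/4.4-.5,130+(y+.5)/4.4-.5)
S=lambda x,y:(120+(x+.5)/3.2-.5,200+(y+.5)/3.2-.5)
def fit(obs,x0,yaw=True):
    def r(p):
        c,s=np.cos(p[2]),np.sin(p[2]); o=[]
        for cm,L,uv in obs: o+=list(w2px(cm,[p[0]+c*L[0]-s*L[1],p[1]+s*L[0]+c*L[1],L[2]])-uv)
        return np.array(o)
    s=least_squares(r,x0,loss='soft_l1'); return s.x,np.round(s.fun.reshape(-1,2) if 0 else r(s.x).reshape(-1,2),1).tolist()
P=dict(
press=([('top',(-133,50,15),T(542,258)),('top',(77,50,15),T(657,37)),('top',(-133,-50,15),T(648,313)),('top',(77,-50,15),T(762,92)),('top',(0,0,142),T(690,110)),('top',(-24,0,37),T(655,166))],
 [('scene',(-133,50,15),S(279,103)),('scene',(77,50,15),S(100,245)),('scene',(-133,-50,15),S(200,58)),('scene',(77,-50,15),S(25,186)),('scene',(0,0,142),S(108,44)),('scene',(-24,0,36),S(148,131))]),
hs=([('top',(67,22,6),T(302,244)),('top',(67,-22,6),T(359,244)),('top',(30,0,6),T(330,291)),('top',(54,0,16),T(330,262)),('top',(-65,22,36),T(303,412)),('top',(-65,-22,36),T(358,412))],
 [('scene',(67,22,6),S(496,145)),('scene',(67,-22,6),S(445,139)),('scene',(54,0,16),S(474,117)),('scene',(-65,22,36),S(516,20)),('scene',(-65,-22,36),S(468,16))]),
mal=([('top',(0,0,64),T(55,191))],[('scene',(0,0,64),S(730,156)),('scene',(0,0,0),S(724,211))]))
for k,(a,b) in P.items():
    x0=np.array([450,0,0 if k=='hs' else -.5 if k=='press' else 1.57])
    for o in (a,b,a+b):
        x,r=fit(o,x0); print(k,np.round(x,3),r)
for z in (60,74): print([np.round(px2w('top',u/1.5625,v/1.5625,z)) for u,v in((263,198),(264,358))])
E
python3 fit.py
```

```text
press [ 611.517 -188.65   326.242] [[-0.7, 0.0], [-0.4, -0.2], [0.0, 0.4], [0.3, -0.2], [0.1, 0.2], [0.6, -0.3]]Traceback (most recent call last):
  File "fit.py", line 20, in <module>
    x,r=fit(o,x0); print(k,np.round(x,3),r)
        ~~~^^^^^^
  File "fit.py", line 10, in fit
    s=least_squares(r,x0,loss='soft_l1'); return s.x,np.round(s.fun.reshape(-1,2) if 0 else r(s.x).reshape(-1,2),1).tolist()
    return func(*args, **kwargs)
    result = trf(vector_fun.fun, vector_fun.jac, x0, f0, J0, lb, ub, ftol, xtol,
                 gtol, max_nfev, x_scale, loss_function, tr_solver,
                 tr_options.copy(), verbose, callback=callback_wrapped)
    return trf_no_bounds(
        fun, jac, x0, f0, J0, ftol, xtol, gtol, max_nfev, x_scale,
        loss_function, tr_solver, tr_options, verbose, callback=callback)
    J = jac(x)
    self._update_jac()
    ~~~~~~~~~~~~~~~~^^
    self.J = self.jac_wrapped(xp_copy(self.x), f0=self.f)
             ~~~~~~~~~~~~~~~~^^^^^^^^^^^^^^^^^^^^^^^^^^^^
    J, dct = approx_derivative(
             ~~~~~~~~~~~~~~~~~^
        self.fun,
        ^^^^^^^
[... 643 characters left out ...]
                       ~~~~~~~~^^^
    return self.f(x, *self.args, **self.kwargs)
           ~~~~~~^^^^^^^^^^^^^^^^^^^^^^^^^^^^^^
  File "fit.py", line 8, in r
    for cm,L,uv in obs: o+=list(w2px(cm,[p[0]+c*L[0]-s*L[1],p[1]+s*L[0]+c*L[1],L[2]])-uv)
                                ~~~~^^^^^^^^^^^^^^^^^^^^^^^^^^^^^^^^^^^^^^^^^^^^^^^^^
  File "h.py", line 9, in w2px
    K,p,R=cam(n); c=R.T@(np.array(P,float)-p); return np.array([K[0,2]+K[0,0]*c[0]/-c[2],K[1,2]+K[1,1]*c[1]/c[2]])
          ~~~^^^
  File "h.py", line 5, in cam
    m=imaging.camera_model(n); return m['K'],np.array(m['position']),Ro.from_euler('xyz',m['rotation']).as_matrix()
ValueError: time passes only in moves, steps and waits
```

```bash
sed -i "s/^def cam/import functools\n@functools.cache\ndef cam/" h.py; sed -i "s/loss='soft_l1'/loss='soft_l1',x_scale=[10,10,.1]/" fit.py; python3 fit.py
```

```text
press [ 6.11517e+02 -1.88650e+02 -4.83000e-01] [[-0.7, 0.0], [-0.4, -0.2], [0.0, 0.4], [0.3, -0.2], [0.1, 0.2], [0.6, -0.3]]
press [ 6.09225e+02 -1.88534e+02 -4.85000e-01] [[0.5, -0.1], [0.2, -0.5], [0.3, -0.2], [-1.5, 0.5], [0.0, 1.1], [-0.1, -0.7]]
press [ 6.10526e+02 -1.88356e+02 -4.84000e-01] [[-0.8, 0.3], [-0.5, 0.1], [-0.0, 0.7], [0.3, 0.1], [-0.0, 0.5], [0.5, 0.0], [0.4, 0.2], [0.2, -0.2], [0.1, 0.1], [-1.6, 0.9], [-0.1, 1.5], [-0.2, -0.4]]
hs [4.59297e+02 8.73570e+01 1.80000e-02] [[0.4, 1.0], [-0.5, 0.8], [0.2, 0.4], [-0.0, -0.0], [-0.1, -1.2], [-0.0, -1.4]]
hs [4.56311e+02 8.82650e+01 2.00000e-02] [[0.0, -0.6], [0.2, -0.4], [-0.3, 1.5], [-0.1, 0.1], [0.1, -0.0]]
hs [4.57783e+02 8.79590e+01 1.90000e-02] [[0.2, 1.4], [-0.6, 1.2], [-0.0, 0.8], [-0.2, 0.4], [-0.2, -0.8], [-0.2, -1.0], [-0.2, -0.2], [0.0, -0.1], [-0.5, 1.8], [-0.3, 0.4], [-0.1, 0.2]]
mal [563.346 305.516   1.57 ] [[-0.0, -0.0]]
mal [563.564 306.021   1.57 ] [[0.4, -0.1], [-0.5, 0.1]]
mal [563.501 305.899   1.57 ] [[-0.1, -0.0], [0.4, -0.2], [-0.5, 0.1]]
[array([731., 342.,  60.]), array([367., 329.,  60.])]
[array([727., 339.,  74.]), array([367., 326.,  74.])]
```

Run:
```python
from h import *
hs=np.array([458.3,88.0]);ps=.019
c=hs-35*np.array([np.cos(ps),np.sin(ps)]); o=[np.pi,0,ps+np.pi]
o[2]-=2*np.pi
bot.grip(1.0,60)
bot.move_ptp([*c,130],o); print(bot.get_state()['t'],bot.get_state()['qpos'])
print(bot.movel([*c,4],max_speed=120,threshold=8))
s=bot.get_state(); print(s['tcp_pos'])
bot.grip(0.0,60); s=bot.get_state(); print(s['opening'],s['gripper_force'],s['contact_force'],s['t'])
bot.movel([*c,90],max_speed=120)
s=bot.get_state(); print(s['opening'],s['gripper_force'],s['contact_force'],s['tcp_pos'],s['orientation'],s['t'])
t=imaging.capture('top');S=imaging.capture('scene')
cv2.imwrite('pics/t1.png',t);cv2.imwrite('pics/s1.png',S)
u,v=w2px('scene',[490,88,90]).astype(int);a=cv2.resize(S[v-50:v+50,u-66:u+67],None,fx=5,fy=5,interpolation=cv2.INTER_CUBIC)[:,:400]
a=cv2.resize(S[v-40:v+40,u-40:u+40],(400,400),interpolation=cv2.INTER_CUBIC)
u2,v2=w2px('top',[490,88,90]).astype(int)
b=cv2.resize(t[v2-40:v2+40,u2-40:u2+40],(400,400),interpolation=cv2.INTER_CUBIC)
print(u-40,v-40,u2-40,v2-40); cv2.imwrite('pics/g1.png',np.hstack([a,b]))
```

```text
2.6083 [ 3.11341434e-02  2.17333646e-01 -6.32308069e-01  7.20539445e-01
 -1.75251736e-04  1.34447288e-02]
False
[423.81626303  87.3272837    4.45037103]
0.5064968129539177 61.29358649253845 [-0.2692419  -0.79584673  5.1647604 ] 4.275
0.5050163218438307 61.11526966094971 [-0.3022611  -0.18829368 -2.56276398] [422.60850969  87.32030521  89.38958332] [ 3.14156890e+00 -1.21197897e-03 -3.12262390e+00] 5.1417
228 172 198 152
```

View pics/g1.png

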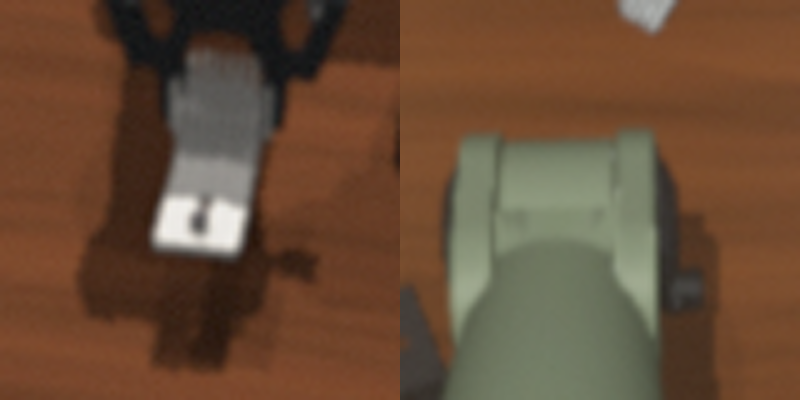

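The left panel (scene) shows the heat sink held level. Its tongue's end corners are at (154,248) and (240,255) and the stud is near (200,220). The arm blocks the top view. I'll measure the in-hand offset and move in front of the press.

Run:
```python
from h import *
Z=84.94; f=lambda x,y:(228+(x+.5)/5-.5,172+(y+.5)/5-.5)
L=px2w('scene',*f(154,247),Z+6);R=px2w('scene',*f(240,254),Z+6)
print('corners',L,R)
for p in ((199,213),(199,220)): print(px2w('scene',*f(*p),Z+16))
c,s=np.cos(.019),np.sin(.019)
for off in (0,1,2,3): # predicted pixels given fin centre = tcp+off along x
    t=np.array([422.6+off,87.3])
    q=[w2px('scene',[t[0]+c*a-s*b,t[1]+s*a+c*b,Z+z]) for a,b,z in((102,-22,6),(102,22,6),(89,0,16),(65,0,6))]
    print(off,[np.round(((p-(228,172))+.5)*5-.5,0).tolist() for p in q])
# press frame: move before the press
P=np.array([610.3,-188.4]);y=-.484;d=np.array([np.cos(y),np.sin(y)])
tc=P+d*(-89-90)
bot.move_ptp([*tc,100],[np.pi,0,y-np.pi]); s=bot.get_state(); print(s['tcp_pos'],s['orientation'],s['qpos'],s['t'])
```

```text
corners [529.87843413  67.67281745  90.94      ] [527.52022971 113.34705651  90.94      ]
[509.92928423  88.45330631 100.94      ]
[515.59284893  89.39488075 100.94      ]
0 [[155.0, 241.0], [237.0, 249.0], [199.0, 215.0], [206.0, 201.0]]
1 [[155.0, 242.0], [237.0, 251.0], [199.0, 216.0], [205.0, 202.0]]
2 [[154.0, 243.0], [236.0, 252.0], [199.0, 217.0], [205.0, 203.0]]
3 [[154.0, 245.0], [236.0, 253.0], [199.0, 219.0], [205.0, 204.0]]
[ 451.17291125 -104.72681764   99.42626845] [ 3.14108166e+00 -1.76009195e-03  2.65744366e+00] [-0.38811394  0.31243664 -0.59552144  0.66454123  0.00067741  0.09603493] 6.0417
```

Run:
```python
from h import *
P=np.array([610.3,-188.4]);y=-.484;d=np.array([np.cos(y),np.sin(y)]);n=np.array([-d[1],d[0]])
tc=P+d*(-149)
bot.movel([*tc,48.5],max_speed=100); s=bot.get_state(); tp=s['tcp_pos'];print(tp,s['orientation'],s['t'])
im=imaging.capture('scene'); cv2.imwrite('pics/s2.png',im)
u,v=160,215; k=8
a=cv2.resize(im[v:v+70,u:u+95],None,fx=k,fy=k,interpolation=cv2.INTER_CUBIC)
Z=tp[2]-4.45; yw=s['orientation'][2]-np.pi; e=np.array([np.cos(yw),np.sin(yw)]);m=np.array([-e[1],e[0]])
def dot(p,z,col):
    q=(w2px('scene',[*p,z])-(u,v)+.5)*k-.5; cv2.circle(a,tuple(np.round(q).astype(int)),2,col,-1); print(np.round(q))
for A,B,z,c in((102,22,6,(0,0,255)),(102,-22,6,(0,0,255)),(102,22,0,(0,255,255)),(102,-22,0,(0,255,255)),(89,0,16,(0,255,0)),(65,0,6,(255,0,0))): dot(tp[:2]+e*A+m*B,Z+z,c)
dot(P-24*d,37,(255,0,255))
for X,Y in((-115,25),(-115,-25)): dot(P+X*d+Y*n,30,(255,255,0))
cv2.imwrite('pics/g2.png',a)
```

```text
[ 478.25356917 -118.63341217   48.53362599] [-3.14157917e+00 -5.28387222e-04  2.65825875e+00] 6.7917
[140. 164.]
[ 51. 111.]
[143. 177.]
[ 53. 124.]
[119.  95.]
[173.  80.]
[ 49. 202.]
[291. 106.]
[191.  48.]
```

View pics/g2.png

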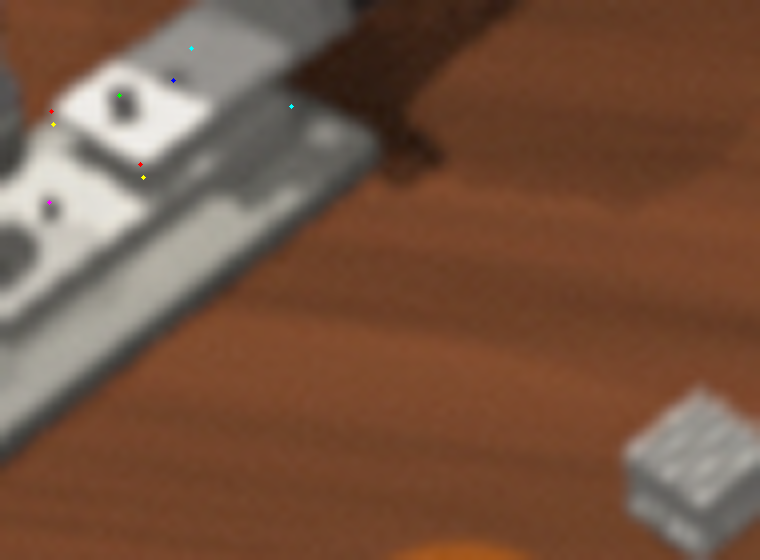

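The overlay agrees with the picture to about 1 mm. The hole is at about (177,75) against a predicted (173,80), and the dowel is at (51,207) against (49,202). I'll insert with a small correction and feel for the seat.

Run:
```python
from h import *
P=np.array([610.3,-188.4]);y=-.484;d=np.array([np.cos(y),np.sin(y)]);n=np.array([-d[1],d[0]])
def tc(a,b): return P+d*(-89+a)+n*b
a,b=1.5,.5
bot.movel([*tc(a-30,b),46.5],max_speed=100)
bot.movel([*tc(a,b),46.5],max_speed=60)
for da,db in [(0,0),(-1.5,0),(1.5,0),(0,1.5),(0,-1.5),(-1.5,1.3),(-1.5,-1.3),(1.5,1.3),(1.5,-1.3),(3,0),(-3,0)]:
    bot.movel([*tc(a+da,b+db),43.0],max_speed=30)
    hit=bot.movel([*tc(a+da,b+db),33.8],max_speed=20,threshold=7)
    s=bot.get_state(); print(da,db,hit,s['tcp_pos'],s['contact_force'].round(1),round(s['t'],2))
    if s['tcp_pos'][2]<36.5: break
im=imaging.capture('scene'); cv2.imwrite('pics/s3.png',im)
u,v=130,205; a=cv2.resize(im[v:v+70,u:u+95],None,fx=8,fy=8,interpolation=cv2.INTER_CUBIC); cv2.imwrite('pics/g3.png',a)
```

```text
0 0 True [ 531.8655624  -147.0705102    37.56857401] [ 0.4 -0.6 -3. ] 8.56
-1.5 0 True [ 531.54200829 -146.7078649    34.62319478] [-1.   0.4  4.3] 9.32
```

Run:
```python
from h import *
from fit import T,S
s=bot.get_state();p=s['tcp_pos']
h=px2w('top',*T(25,198),32)[:2]; h2=px2w('scene',*S(760,177),32)[:2]; print('handle pts',h,h2)
print('small hs',px2w('top',*T(365,95),27),'reel',px2w('top',*T(168,5),42))
bot.grip(1.0,100)
bot.movel([p[0],p[1],140],max_speed=150)
bot.move_ptp([563.5,305.8,150],[np.pi,0,1.6])
s=bot.get_state(); print(s['qpos'],s['tcp_pos'],s['orientation'],s['t'])
im=imaging.capture('scene'); cv2.imwrite('pics/s3.png',im)
t=imaging.capture('top'); cv2.imwrite('pics/t3.png',t)
a=cv2.resize(im[200:275,120:220],(500,375),interpolation=cv2.INTER_CUBIC)
b=cv2.resize(t[130:205,285:345],(300,375),interpolation=cv2.INTER_CUBIC)
cv2.imwrite('pics/g3.png',np.hstack([a,b]))
```

```text
press [ 6.11517e+02 -1.88650e+02 -4.83000e-01] [[-0.7, 0.0], [-0.4, -0.2], [0.0, 0.4], [0.3, -0.2], [0.1, 0.2], [0.6, -0.3]]
press [ 6.09225e+02 -1.88534e+02 -4.85000e-01] [[0.5, -0.1], [0.2, -0.5], [0.3, -0.2], [-1.5, 0.5], [0.0, 1.1], [-0.1, -0.7]]
press [ 6.10526e+02 -1.88356e+02 -4.84000e-01] [[-0.8, 0.3], [-0.5, 0.1], [-0.0, 0.7], [0.3, 0.1], [-0.0, 0.5], [0.5, 0.0], [0.4, 0.2], [0.2, -0.2], [0.1, 0.1], [-1.6, 0.9], [-0.1, 1.5], [-0.2, -0.4]]
hs [4.59297e+02 8.73570e+01 1.80000e-02] [[0.4, 1.0], [-0.5, 0.8], [0.2, 0.4], [-0.0, -0.0], [-0.1, -1.2], [-0.0, -1.4]]
hs [4.56311e+02 8.82650e+01 2.00000e-02] [[0.0, -0.6], [0.2, -0.4], [-0.3, 1.5], [-0.1, 0.1], [0.1, -0.0]]
hs [4.57783e+02 8.79590e+01 1.90000e-02] [[0.2, 1.4], [-0.6, 1.2], [-0.0, 0.8], [-0.2, 0.4], [-0.2, -0.8], [-0.2, -1.0], [-0.2, -0.2], [0.0, -0.1], [-0.5, 1.8], [-0.3, 0.4], [-0.1, 0.2]]
mal [563.346 305.516   1.57 ] [[-0.0, -0.0]]
mal [563.564 306.021   1.57 ] [[0.4, -0.1], [-0.5, 0.1]]
mal [563.501 305.899   1.57 ] [[-0.1, -0.0], [0.4, -0.2], [-0.5, 0.1]]
[array([731., 342.,  60.]), array([367., 329.,  60.])]
[array([727., 339.,  74.]), array([367., 326.,  74.])]
handle pts [563.18092713 336.22720714] [550.90552578 332.11395233]
small hs [650.15075176  60.06421604  27.        ] reel [721.74945155 221.31668768  42.        ]
[ 3.81104423e-01  5.52622630e-01 -5.26960772e-02  9.66318223e-01
 -3.66443628e-04  1.92331014e+00] [563.55951941 304.98361744 149.52199715] [-3.14093026e+00  6.34135332e-04  1.59938730e+00] 12.3833
```

View pics/g3.png

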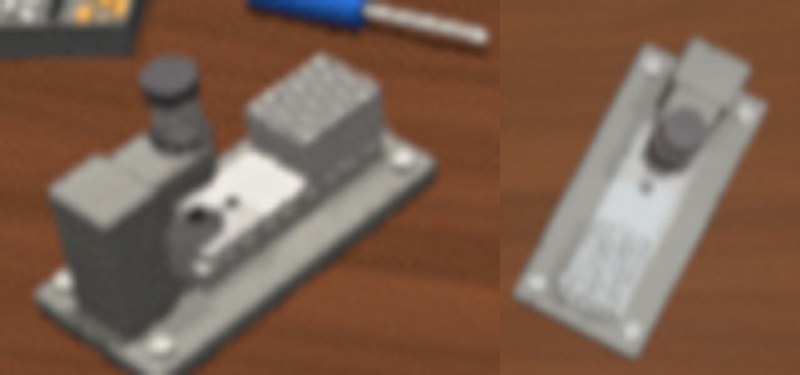

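The heat sink lies flat on the anvil, with the dowel in the hole at (232,203) and the stud at (200,215) under the ram. Next I'll draw the mallet out by its head.

Run:
```python
from h import *
x,y=563.5,305.8
print(bot.movel([x,y,25],max_speed=120,threshold=8))
bot.grip(0.0,80); s=bot.get_state(); print(s['opening'],s['gripper_force'],s['tcp_pos'],s['t'])
bot.movel([x,y,28.5],max_speed=40)
bot.movel([x+1.5,y-172,28.5],max_speed=120); print(bot.get_state()['contact_force'])
bot.movel([x+1.5,y-172,25],max_speed=30,threshold=10); s=bot.get_state(); print(s['tcp_pos'],s['contact_force'])
bot.grip(1.0)
bot.movel([x+1.5,y-172,110],max_speed=150)
bot.move_ptp([400,0,250],[np.pi,0,1.6])
print(bot.get_state()['t'])
im=imaging.capture('scene'); t=imaging.capture('top'); cv2.imwrite('pics/s4.png',im); cv2.imwrite('pics/t4.png',t)
u,v=(w2px('scene',[565,210,32])-(45,40)).astype(int);U,V=(w2px('top',[565,210,32])-(40,40)).astype(int);print(u,v,U,V)
a=cv2.resize(im[v:v+80,u:u+90],(450,400),interpolation=cv2.INTER_CUBIC);b=cv2.resize(t[V:V+80,U:U+70],(350,400),interpolation=cv2.INTER_CUBIC)
cv2.imwrite('pics/g4.png',np.hstack([a,b]))
```

```text
False
0.42442097475547763 79.33648467063904 [563.68694534 305.96275137  25.60547276] 14.1917
[-1.09906836  1.23820168 -2.58600521]
[565.58348275 134.37491095  25.60528402] [-0.72003549 -0.07992467  5.53343587]
18.4917
264 212 165 134
```

View pics/g4.png

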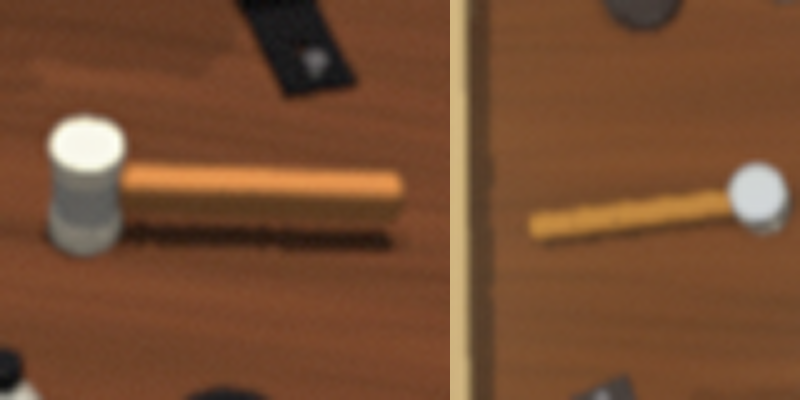

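The mallet stands in the open. In the left panel (scene) its head top is at (88,143) and the handle end at (400,183). In the right panel (top) the head top is at (757,193) and the handle end at (538,225).

Run:
```python
from h import *
u,v,U,V=264,212,165,134
ft=lambda x,y:(U+(x-450+.5)/5-.5,V+(y+.5)/5-.5); fs=lambda x,y:(u+(x+.5)/5-.5,v+(y+.5)/5-.5)
H=px2w('top',*ft(757,193),64)[:2];E=px2w('top',*ft(534,226),45)[:2];N=px2w('top',*ft(722,203),45)[:2]
h=px2w('scene',*fs(88,143),64)[:2];e=px2w('scene',*fs(402,181),45)[:2];m=px2w('scene',*fs(125,176),45)[:2]
for a,b,c in((H,E,N),(h,e,m)): print(a,b,c,np.linalg.norm(b-a),np.arctan2(*(b-a)[::-1]),np.arctan2(*(b-c)[::-1]))
```

```text
[566.50951013 134.14458218] [545.95919011 293.55087371] [562.67703392 160.42119159] 160.72548470929627 1.699007040827873 1.6957180560291718
[563.98413715 134.08833738] [543.80421865 296.73448535] [565.45873127 154.31857072] 163.8932535619243 1.6942380126618812 1.72169174486349
```

Run:
```python
from h import *
yw=1.698; e=np.array([np.cos(yw),np.sin(yw)])
g=np.array([565.5,134.2])+60*e; o=[np.pi,0,yw]
bot.move_ptp([*g,110],o)
print(bot.movel([*g,14],max_speed=100,threshold=8))
bot.grip(0.0,120); s=bot.get_state(); z0=s['tcp_pos'][2]; print(s['opening'],s['gripper_force'],s['tcp_pos'],s['t'])
bot.movel([*g,200],max_speed=150); s=bot.get_state(); print(s['contact_force'],s['wrist_torque'],s['qpos'])
w=np.array([610.3,-188.3])+60*e
bot.move_ptp([*w,200],o); bot.movel([*w,186],max_speed=60)
s=bot.get_state(); print(z0,s['tcp_pos'],s['orientation'],s['t'],s['opening'])
im=imaging.capture('scene'); t=imaging.capture('top'); cv2.imwrite('pics/s5.png',im); cv2.imwrite('pics/t5.png',t)
u,v=(w2px('scene',[610,-160,150])-(35,40)).astype(int);U,V=(w2px('top',[610,-160,150])-(40,40)).astype(int);print(u,v,U,V)
a=cv2.resize(im[v:v+80,u:u+80],(400,400),interpolation=cv2.INTER_CUBIC);b=cv2.resize(t[V:V+80,U:U+80],(400,400),interpolation=cv2.INTER_CUBIC)
cv2.imwrite('pics/g5.png',np.hstack([a,b]))
```

```text
False
0.1899815014297328 116.89645886421204 [557.84181292 193.71410374  14.292939  ] 21.4417
[ 0.35713896  0.24892794 -3.86897819] [ 0.13771858  0.0670717  -0.00944515] [ 2.09225560e-01  4.23211593e-01 -1.33042314e-01  1.01653921e+00
  5.07381018e-05  1.65282914e+00]
14.2929389959804 [ 602.21891568 -127.88400632  185.17877887] [-3.14010936e+00 -7.57579105e-04  1.69912400e+00] 24.45 0.1906062755186356
128 173 273 114
```

View pics/g5.png

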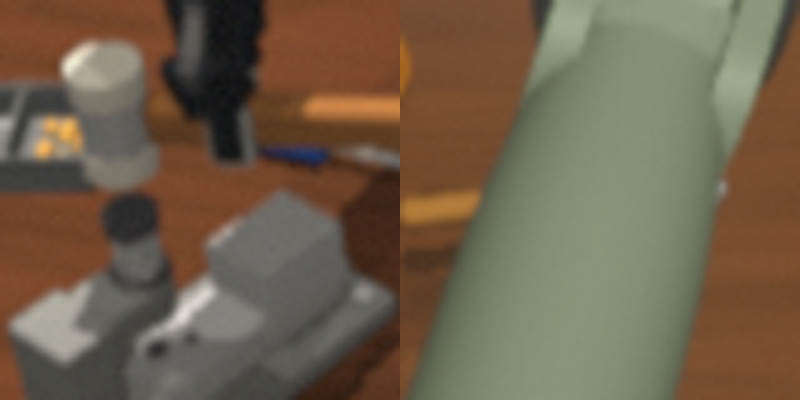

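In the left panel the mallet is held level, its lower face at (122,172) on the extended ram axis above the cap at (130,208). I'll strike now.

Run:
```python
from h import *
yw=1.698; e=np.array([np.cos(yw),np.sin(yw)]); w=np.array([610.3,-188.8])+60*e
for z in (130.5,129.0):
    hit=bot.movel([*w,z],max_speed=300,threshold=70); s=bot.get_state(); print(hit,s['tcp_pos'],s['contact_force'].round(1),s['opening'],s['t'])
    bot.movel([*w,186],max_speed=200); s=bot.get_state(); print(s['contact_force'].round(1),s['wrist_torque'].round(2))
im=imaging.capture('scene'); cv2.imwrite('pics/s6.png',im)
```

```text
False [ 601.96894714 -128.96656406  130.75536469] [-2.1  1.4  1.8] 0.19116942067999948 24.8833
[ 0.5  0.3 -3.3] [0.17 0.06 0.01]
False [ 600.35522233 -128.31317622  127.30498692] [-1.3  2.2  0.7] 0.19245159866442527 25.65
[-0.6 -0.4 -3.8] [ 0.15  0.1  -0.02]
```

Run:
```python
from h import *
bot.move_ptp([556,120,200],[np.pi,0,1.698])
im=imaging.capture('scene'); cv2.imwrite('pics/s7.png',im); o=cv2.imread('pics/s3.png')
print(bot.get_state()['t'])
u,v=(w2px('scene',[596,-180,45])-(14,14)).astype(int)
r=lambda i:cv2.resize(i[v:v+30,u:u+30],(390,390),interpolation=cv2.INTER_CUBIC)
U,V=(w2px('scene',[560,100,200])-(45,20)).astype(int)
m=cv2.resize(im[V:V+50,U:U+100],(390,195),interpolation=cv2.INTER_CUBIC)
cv2.imwrite('pics/g7.png',np.vstack([np.hstack([r(o),r(im)]),np.hstack([m,m*0])]))
```

```text
27.1833
```

View pics/g7.png

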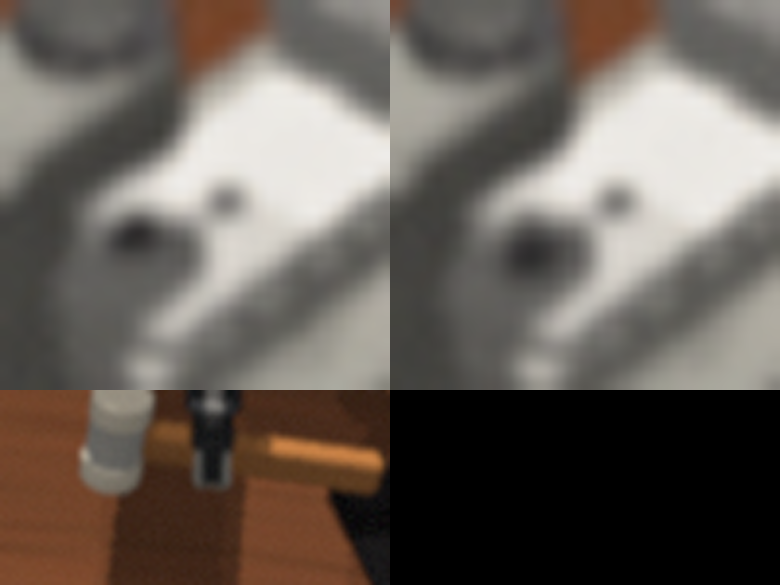

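The left (before) and right (after) crops show the stud head moved from about (138,235) to (143,250), so it may be only partly driven. The bottom panel shows the mallet pitched a few degrees in the grip. I'll stand it on the bench, regrasp nearer the head to shorten the lever, and strike again.

Run:
```python
from h import *
print('7mm px',w2px('scene',[610,-188,46])-w2px('scene',[610,-188,39]))
yw=1.698; e=np.array([np.cos(yw),np.sin(yw)]); o=[np.pi,0,yw]; h=np.array([565.5,134.2]); g=h+60*e
bot.move_ptp([*g,60],o)
hit=bot.movel([*g,11.5],max_speed=60,threshold=14); s=bot.get_state(); print(hit,s['tcp_pos'],s['contact_force'].round(1))
bot.grip(1.0); bot.movel([*g,100],max_speed=150)
L=38; g2=h+L*e
bot.movel([*g2,100],max_speed=150); print(bot.movel([*g2,13],max_speed=100,threshold=8))
bot.grip(0.0,120); s=bot.get_state(); print(s['opening'],s['tcp_pos'],s['t'])
im=imaging.capture('scene'); cv2.imwrite('pics/s8.png',im)
bot.movel([*g2,200],max_speed=150); s=bot.get_state(); print(s['contact_force'].round(1),s['wrist_torque'].round(2),s['t'])
im=imaging.capture('scene'); cv2.imwrite('pics/s9.png',im)
# handle slope by orange top-face pixels
for f in ('s4','s7','s8','s9'):
    i=cv2.imread(f'pics/{f}.png').astype(int); B,G,R=i[...,0],i[...,1],i[...,2]
    m=((R>200)&(R-B>90)&(G>100)&(G<190)).astype(np.uint8); n,lab,st,_=cv2.connectedComponentsWithStats(m)
    for k in range(1,n):
        if st[k,4]>25:
            yy,xx=np.where(lab==k); print(f,st[k],np.polyfit(xx,yy,1)[0].round(3))
```

```text
7mm px [-0.36265681 -1.89970316]
False [558.19157194 193.82471     11.71893872] [-0.   1.2 -3.5]
False
0.19052203080233038 [560.89996982 171.90903579  13.39964681] 32.1833
[ 0.5 -0.2 -2.9] [ 0.13 -0.02 -0.07] 33.6333
s4 [  55   78   69   24 1136] -0.039
s4 [451 176  40   6 156] -0.054
s4 [ 457  185   55   32 1211] 0.249
s4 [290 246  53   4 158] 0.028
s4 [381 261  12  39  87] 4.303
s4 [393 371   5  11  34] -1.234
s7 [  55   78   69   24 1136] -0.038
s7 [451 176  40   6 154] -0.054
s7 [ 457  185   55   32 1212] 0.248
s7 [381 255  12  45 104] 5.093
s7 [393 371   5  11  35] -1.216
s8 [  55   78   69   24 1136] -0.038
s8 [451 176  40   6 155] -0.055
s8 [ 457  185   55   32 1211] 0.248
s8 [381 257  11  43  97] 5.485
s8 [393 371   5  11  36] -1.2
s9 [  55   78   69   24 1137] -0.039
s9 [451 176  40   6 153] -0.054
s9 [ 457  185   55   32 1211] 0.248
s9 [361 226   5  27  72] 2.023
s9 [381 249  12  51 108] 5.696
s9 [393 371   5  11  36] -1.242
```

Run:
```python
from h import *
yw=1.698; e=np.array([np.cos(yw),np.sin(yw)]); o=[np.pi,0,yw]; w=np.array([610.3,-188.8])+38*e
bot.move_ptp([*w,195],o); print(bot.get_state()['tcp_pos'])
hit=bot.movel([*w,126.5],max_speed=350,threshold=80); s=bot.get_state(); print(hit,s['tcp_pos'],s['contact_force'].round(1),s['wrist_torque'].round(2),s['t'])
bot.movel([*w,195],max_speed=200); s=bot.get_state(); print(s['contact_force'].round(1),s['wrist_torque'].round(2))
bot.move_ptp([556,120,200],o)
im=imaging.capture('scene'); cv2.imwrite('pics/s10.png',im)
u,v=(w2px('scene',[596,-180,45])-(14,14)).astype(int)
for f in ('s3','s7','s10'):
    i=cv2.cvtColor(cv2.imread(f'pics/{f}.png'),cv2.COLOR_BGR2GRAY)[v+13:v+26,u+4:u+18]; print(f); print(i)
print(bot.get_state()['t'])
```

```text
[ 605.45600837 -149.79836597  194.87378624]
False [ 604.9074798  -148.7379172   126.21317556] [-0.5  1.3  1.2] [ 0.33  0.24 -0.06] 35.2583
[ 0.3  0.5 -4.1] [ 0.16  0.09 -0.05]
s3
[[ 67  66  67  73  91 120 152 182 213 230 234 232 224 218]
 [ 66  69  77  99 134 168 193 212 226 232 232 221 186 168]
 [ 66  78  98 130 164 178 184 192 208 220 219 198 150 127]
 [ 66  81 110 138 152 137 121 133 159 174 180 178 160 154]
 [ 65  79 106 119 109  80  57  71 102 119 134 162 185 197]
 [ 68  80 101 105  80  53  47  59  78  89 103 145 194 212]
 [ 69  87  96  97  82  71  70  75  86  89  96 137 191 212]
 [ 78  90  96  95  91  88  88  89  93  93 103 144 193 212]
 [ 83  93  95  96  95  94  94  96  97 106 128 165 198 204]
 [ 84  96  97  96  97  96  95  98 108 131 162 187 193 182]
 [ 82  91  94  95  94  95 100 111 133 163 186 185 166 143]
 [ 77  88  93  92  92  94 108 133 163 184 182 157 131 115]
 [ 76  85  90  91  91  94 111 142 167 172 152 125 114 108]]
s7
[[ 68  68  67  72  92 119 151 182 212 229 234 231 223 218]
 [ 66  68  76  98 136 168 196 211 225 231 233 222 187 168]
 [ 65  75  99 131 167 183 189 19
[... 697 characters left out ...]
1 135 170 194 210 225 231 232 221 186 168]
 [ 67  76  97 130 168 184 189 197 208 218 219 197 150 128]
 [ 68  82 110 140 163 152 139 145 164 176 179 177 159 153]
 [ 65  79 108 127 131 110  91  94 110 121 134 163 187 195]
 [ 66  79 101 111  98  76  61  62  74  89 104 144 193 210]
 [ 72  85  98  96  82  60  46  48  63  82  96 138 191 212]
 [ 76  90  96  94  80  64  52  56  72  87 104 144 193 210]
 [ 86  94  95  94  88  78  72  76  86 101 126 166 198 204]
 [ 87  94  95  96  95  89  90  94 107 130 160 187 195 181]
 [ 82  91  94  94  93  94  99 110 132 163 184 185 167 141]
 [ 78  89  92  95  93  95 108 134 162 185 182 156 130 113]
 [ 76  86  90  90  92  94 110 143 165 173 154 127 113 108]]
36.8667
```

Run:
```python
from h import *
yw=1.698; e=np.array([np.cos(yw),np.sin(yw)]); o=[np.pi,0,yw]; w=np.array([610.3,-188.8])+38*e
bot.move_ptp([*w,172],o); s=bot.get_state(); f0=s['contact_force'][2]; t0=s['wrist_torque']
for z in [*range(162,147,-2),140,136,*range(134,119,-1)]:
    bot.movel([*w,z],max_speed=40); s=bot.get_state(); f=s['contact_force'][2]-f0
    print(z,s['tcp_pos'][2].round(2),f.round(1),(s['wrist_torque']-t0).round(2),round(s['t'],2))
    if f>15: break
bot.movel([*w,190],max_speed=200); print(bot.get_state()['t'])
```

```text
162 161.59 -0.8 [-0.06  0.02 -0.02] 38.34
160 159.97 0.1 [-0.08  0.01 -0.02] 38.59
158 157.88 -0.3 [-0.04  0.04 -0.02] 38.84
156 155.79 -0.1 [-0.04  0.02 -0.04] 39.09
154 153.81 -0.5 [-0.08  0.03  0.02] 39.34
152 151.82 -0.4 [-0.04  0.04 -0.02] 39.59
150 149.82 0.5 [-0.01 -0.02 -0.09] 39.84
148 147.84 -1.4 [-0.05  0.03 -0.05] 40.09
140 140.03 2.4 [-0.14  0.01 -0.06] 40.44
136 135.94 1.5 [-0.15 -0.08 -0.06] 40.69
134 134.01 3.6 [-0.21 -0.15 -0.04] 40.94
133 133.02 3.3 [-0.21 -0.18 -0.06] 41.19
132 131.99 2.2 [-0.22 -0.16 -0.03] 41.44
131 130.98 4.2 [-0.26 -0.2   0.  ] 41.69
130 129.99 2.1 [-0.3  -0.21 -0.  ] 41.94
129 128.98 3.1 [-0.28 -0.24 -0.  ] 42.19
128 127.95 2.6 [-0.33 -0.28 -0.03] 42.44
127 126.95 4.5 [-0.31 -0.25  0.04] 42.69
126 125.98 3.1 [-0.35 -0.22  0.02] 42.94
125 124.96 3.2 [-0.31 -0.29 -0.03] 43.19
124 123.97 3.9 [-0.34 -0.26 -0.02] 43.44
123 122.97 2.7 [-0.31 -0.27  0.01] 43.69
122 121.96 3.7 [-0.28 -0.23  0.01] 43.94
121 120.96 4.9 [-0.3  -0.28  0.02] 44.19
120 120.59 8.0 [-0.29  0.04 -0.05] 44.44
44.9417
```

```bash
cat > tilt.py <<'E'
from h import *
def head(f,tcp,L,dz):
    yw=1.698; e=np.array([np.cos(yw),np.sin(yw),0]); g=np.array(tcp)+[0,0,dz]
    i=cv2.imread(f); hsv=cv2.cvtColor(i,cv2.COLOR_BGR2HSV)
    c=w2px('scene',g-L*e); x,y=c.astype(int)
    w=hsv[y-26:y+27,x-20:x+21]; m=((w[...,1]<75)&(w[...,2]>70)).astype(np.uint8)
    n,lab,st,ce=cv2.connectedComponentsWithStats(m); k=1+np.argmax(st[1:,4])
    yy,xx=np.where(lab==k); V=np.linalg.eigh(np.cov(xx,yy))[1][:,1]
    print(f,'obs',(ce[k]+[x-20,y-26]).round(1),st[k],'axis',np.degrees(np.arctan2(V[0]*np.sign(V[1]),abs(V[1]))).round(1))
    for th in (0,4,8,12,16):
        t=np.radians(th); u=e*np.sin(t)+[0,0,np.cos(t)]; h=g+L*(-e*np.cos(t)+[0,0,np.sin(t)])
        d=w2px('scene',h-32*u)-w2px('scene',h+32*u); print(th,w2px('scene',h).round(1),np.degrees(np.arctan2(d[0],d[1])).round(1))
E
python3 - <<'E'
from tilt import *
bot.move_ptp([556,120,200],[np.pi,0,1.698]); s=bot.get_state()
cv2.imwrite('pics/s11.png',imaging.capture('scene')); print(s['tcp_pos'],s['t'])
head('pics/s5.png',[602.2,-127.9,185.2],60,17.7)
head('pics/s7.png',[556,120,199.6],60,17.7)
head('pics/s9.png',[560.9,171.9,199.6],38,18.6)
head('pics/s10.png',[556,120,199.6],38,18.6)
head('pics/s11.png',s['tcp_pos'],38,18.6)
E
```

```text
[556.29215033 119.04953035 199.46765848] 46.0083
pics/s5.png obs [146.2 196. ] [  0  13  29  29 522] axis 17.9
0 [150.2 195.9] 10.8
4 [150.  194.5] 5.9
8 [149.9 193.2] 0.9
12 [149.9 191.8] -4.3
16 [150.1 190.5] -9.5
pics/s7.png obs [252.6 186.8] [ 12   8  19  31 435] axis -10.3
0 [252.7 190.4] 1.0
4 [252.7 189. ] -4.0
8 [252.9 187.7] -9.1
12 [253.2 186.3] -14.1
16 [253.6 185. ] -19.0
pics/s9.png obs [281.  193.4] [ 11  11  17  32 461] axis -1.5
0 [282.7 193.8] -1.9
4 [282.8 192.9] -7.0
8 [282.9 192.1] -12.0
12 [283.1 191.2] -16.9
16 [283.4 190.4] -21.8
pics/s10.png obs [260.7 185.9] [ 10   7  20  31 445] axis -12.9
0 [261.7 190.4] 0.1
4 [261.8 189.5] -4.9
8 [261.9 188.6] -9.9
12 [262.1 187.8] -14.9
16 [262.3 186.9] -19.8
pics/s11.png obs [260.6 185.9] [ 10   7  20  31 445] axis -13.0
0 [261.3 190.4] 0.2
4 [261.4 189.6] -4.9
8 [261.5 188.7] -9.9
12 [261.7 187.8] -14.9
16 [261.9 187. ] -19.8
```

The head tilt is 0° before the third blow and about 10.5° after it, and the slow probe didn't change it, so the blow met a hard stop. The stud image didn't change at all between blows two and three, so the stud is home. I'll put the mallet down.

Run:
```python
from tilt import *
yw=1.698; e=np.array([np.cos(yw),np.sin(yw)]); o=[np.pi,0,yw]; h=np.array([565.5,134.2]); g=h+38*e
bot.move_ptp([*g,60],o)
hit=bot.movel([*g,11],max_speed=50,threshold=15); s=bot.get_state(); print(hit,s['tcp_pos'],s['contact_force'].round(1))
bot.grip(1.0); bot.movel([*g,110],max_speed=120)
bot.move_ptp([330,0,300],o); bot.dwell(.5); s=bot.get_state(); print(s['t'],s['tcp_pos'])
im=imaging.capture('scene'); t=imaging.capture('top'); cv2.imwrite('pics/s12.png',im); cv2.imwrite('pics/t12.png',t)
head('pics/s12.png',[*g,13.4],38,18.6); head('pics/s4.png',[*g,13.4],38,18.6)
for a,b in(('s4','s12'),('t4','t12')):
    d=cv2.absdiff(cv2.imread(f'pics/{a}.png'),cv2.imread(f'pics/{b}.png')).max(2)
    n,l,st,_=cv2.connectedComponentsWithStats(cv2.dilate((d>35).astype(np.uint8),np.ones((3,3)))); print(a,[r.tolist() for r in st[1:] if r[4]>25])
```

```text
False [561.12795697 171.91428946  11.40981278] [-0.3 -2.3  1.9]
51.2917 [3.30055198e+02 4.96942907e-02 2.99886428e+02]
pics/s12.png obs [278.4 248.7] [ 11  13  16  27 356] axis -1.3
0 [280.9 249.4] -1.9
4 [280.9 248.7] -7.5
8 [281.1 248. ] -13.0
12 [281.3 247.3] -18.4
16 [281.5 246.6] -23.7
pics/s4.png obs [280.7 248.3] [ 14  12  15  28 358] axis -2.0
0 [280.9 249.4] -1.9
4 [280.9 248.7] -7.5
8 [281.1 248. ] -13.0
12 [281.3 247.3] -18.4
16 [281.5 246.6] -23.7
s4 [[213, 0, 48, 148, 3583], [256, 0, 11, 30, 177], [311, 27, 5, 21, 93], [292, 48, 48, 28, 822], [342, 62, 5, 9, 38], [251, 94, 5, 7, 32], [286, 133, 43, 16, 238], [248, 150, 9, 8, 59], [281, 161, 35, 12, 206], [255, 175, 20, 29, 160], [212, 187, 40, 46, 782], [270, 234, 10, 16, 107], [279, 234, 12, 29, 176], [340, 245, 6, 7, 35], [271, 252, 7, 12, 51]]
t4 [[226, 165, 9, 14, 81], [219, 166, 9, 14, 81], [216, 173, 86, 151, 4328], [211, 291, 10, 8, 61], [178, 319, 98, 50, 1143], [272, 319, 6, 22, 91], [122, 351, 53, 33, 678], [197, 367, 11, 17, 107]]
```

```bash
python3 -c "
from bench import bot
print(bot.sign_off())"
```

```text
the job is handed in; nothing more can be done
None
```

The job is handed in at about 51 s: the heat sink is seated on the dowel, the stud looks fully home (inferred from the images and the hard stop), and the mallet stands upright on the bench. It took three blows rather than one or two, plus a slow test press with the mallet, because the mallet slipped in the grip and I wasn't sure the second blow had finished it.

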